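# Slide the machine vice along the fence to its stop under the drill head

### The arm

A 7-joint arm with a two-finger parallel gripper is mounted at the origin on a cart in front of the work surface, level with it; the furniture and walls round the work are solid. World frame = base frame: x ahead of the robot, y to its left, z up, the work surface at z = 0. Lengths are in m, angles in rad, forces in N, time in s.
With the tool pointing down it reaches from about 0.4 to 0.875 m from the base axis. Payload 6.5 kg.
Tool frame: the origin (TCP) lies midway between the tips of the shut fingers; the grasp point (between the pads) lies 19 mm behind it; y points along the fingers, z is the direction in which the jaws open and shut, and the axes are right-handed (so a half turn about y gives the same grasp; the last joint's range is limited). The gripper opens to 85 mm and grips with 20 to 120 N. Pads are 22 mm wide; open, the fingers measure 114 mm over their backs; the gripper's body (76 mm by 85 mm) begins 54 mm behind the grasp point. The pads swing forward as they close: fully open they stand 13 mm farther back than shut.
Start: joints at [-1.274, 0.536, -0.004, 1.538, 0.003, 1.067, -0.071], TCP at [0.231, 0.608, 0.231] pointing down, gripper open.
Joint ranges: [-2.7, 2.7], [-0.37, 2.16], [-1.27, 1.26], [0.24, 2.4], [-1.31, 4.45], [0.19, 1.91], [-2.76, 2.76]. Speed limits (rad/s): [2.39, 2.39, 3.14, 3.14, 3.14, 3.14, 3.14].

### API

Orientations are given as a unit quaternion [x, y, z, w].
In Python, from station import observe, read_camera, sign_off, look_for, spot_point gives the robot as it stands. The module is installed in compiled form; this text tells all that it offers.
- The arm moves only by the shell command python3 -m pendant 'ROWS' [FORCE]. ROWS is JSON, one flat list of numbers, 7 for each row, row after row: the shift along the tool's x, y, z in m, then the turn, a rotation vector about the tool's x, y, z in degrees, then the finger opening in m, from 0 to 0.0854. In form: [x, y, z, ax, ay, az, jaw, x, y, z, ax, ay, az, jaw, ...]. A call has 1 to 20 rows; each row shifts and turns the commanded pose from where the row before left it, along the tool's axes as they then stand; what a row does not reach is not made up. A row lasts 1/12 s, in which the tool goes at most 41.7 mm and 7.16 degrees, less where a joint would pass 70% of its speed; a pose out of reach is approached as far as the arm can. A call with a gripper value outside its range is refused whole. The fingers move at their own pace and stop on an object; FORCE is the grip in N (left out, the last holds). Time passes only in rows, so rows that do not move let the fingers close. It gives the time, the measured TCP pose, the force and the opening at its end, in the units of the state.
- observe(): the state, without advancing time (a new reading comes with each control period).
- read_camera(name): name is "side" or "top"; returns a dict with "img" (384x512x3 uint8, red, green, blue), "mtx" (3x3 intrinsics, pixels), "rvec" (rotation vector, rad) and "tvec" (3), from world to camera coordinates, as OpenCV has them. Camera axes: x right, y down, z forward; pixel columns grow to the right and rows downward; lengths in m; the calibration is good to about 2 mm. A picture is of the moment at which its call begins. There is no depth.
- sign_off(): hands the job in, once; it reports no verdict.
Trained networks look in a picture, given as the dict that the camera call returned (one of the last four; its "shot" number tells which), for a name from the list of things; names that differ only in an ending like _2 or _b are one class to them, and where a whole thing is asked for, a point or a joint stands for the part that bears it (a point fixed in the world has none). Each returns a list of dicts, best first, with "p" (0 to 1); they miss things now and then, are a little off and sometimes report something else, mostly with a low value. They report only what shows in the picture. A call takes as long as a camera call. They do not tell look-alikes from the thing itself.
- look_for(query, picture): "rect" ([left, top, right, bottom] in pixels, round what is visible of it).
- spot_point(query, picture): "at" ([column, row] in pixels: a listed point, or the origin of a listed thing).
The state is a dict: "t": time; "joints": joint angles; "qvel": joint speeds; "joint_efforts": joint torques, N m; "position": TCP position; "orientation": TCP orientation; "force": force on the tool from outside, world axes, zero at the start; "wrist_torque": the same for the moment, N m; "width": finger opening in m.
Only numpy, scipy, OpenCV 4.12 (cv2) and the standard library are available. Lean on these libraries where they do the work, as an engineer would, in place of code of your own. Each camera call takes 0.05 s, during which the arm holds its last target. There are 200 camera calls.

### The job

Set the machine vice under the small drill without lifting it off the base plate: first, while it is still out in the open, push it back square against the low back fence, then slide it along the fence to the right until it meets the end stop under the green drill head, and press it there with about 10 N (never hard) for a moment. Let go and move clear, leaving the vice snug against both fence and stop; do not bump the drill head or shift the coupling, tin and brush.

Things in the scene. Friction and masses are not known exactly. Their poses are not given: they have to be found in the camera images.
- drill_stand: fixed steel base plate of a small drill stand, 12 mm thick, x -75 to +60, y -125 to +240 mm in its frame; a column stands behind at x = +93, y = -20 mm. Origin: on the bench, straight below where the vice's origin belongs when seated. x points away from the robot to the fence, y left along the fence, z up. Scribed corner marks show two vice positions, open at y = +125 mm and seated at y = 0
- fence (a point): point on the near face of the rigid, low steel back fence, middle of its 350 mm length, half-way up; its top is 24 mm above the bench, lower than the vice's base. The face is the plane x = +35 mm of the stand's frame, from y -115 to +235 mm. Axes as the stand's
- end_stop: rigid steel bar across the plate at its right end, 66 mm along x, 16 mm high (28 mm above the bench, its screws 34 mm). Origin: bottom of its stop face, middle of its length; the face looks to +y and lies at y = -91 mm in the stand's frame, x -33 to +33 mm. It stops the far right end of the vice's base. Never press it with more than 40 N
- drill_head: fixed green box over the seated position. Origin: on its underside, 185 mm above the bench, straight above the stand's origin; axes as the stand's. It fills x -67 to +67, y -95 to +60, z 0 to 103 mm; chuck and drill hang down to 84 mm above the bench at x = 0, y = -30 mm; a feed wheel is on its right side
- head_edge (a point): middle of the drill head's lower left edge, 185 mm above the bench. The seated vice's end block lies below this edge, so there a hand only fits leaning to the left (its back end to +y), 30 to 45 degrees from vertical
- vice: dark machine vice, 0.6 to 0.95 kg, 44 mm high; no moving parts; sliding it takes 5 to 11 N, more along the fence. Base 70 mm wide, 14 mm high. Origin: underside, mid width, 91 mm from the right and 69 mm from the left end of the base; a thin handle sticks out 21 mm at the left. Its y runs along it to the left end, x away from the robot, z up. Seated: origin at x = 0, y = 0 in the stand's frame, axes parallel to it
- vice_block (a point): centre of the solid end block at the vice's left end, the place to grip: 50 mm wide across the vice (its x), 20 mm along it, 14 to 38 mm above the underside (26 to 50 mm above the bench); this point is 26 mm above the underside, 59 mm from the vice's origin. Below the block the base sticks out 10 mm each side, so fingertips must stay above it. Axes as the vice's
- vice_middle (a point): centre of the vice's base in plan, 22 mm above its underside
- coupling: bystander: dark pipe coupling standing right of the stand, 58 mm across, 62 mm high; origin at the centre of its underside
- tin: bystander: round tin with a lid, 69 mm across, 50 mm high, between the stand and the robot; origin at the centre of its underside
- brush: bystander: flat chip brush lying on the bench left of the stand, 216 mm long along its y, 36 mm wide, 14 mm thick; origin at the centre of its underside
Things that resemble listed ones, but are neither listed nor needed, are in the scene too. Of the things that look like the vice, the largest one is meant.

How it is judged:
On the way, in this order (a step that is already met when the one before it is completed fails the run):
1. the vice is square against the back fence while still at least 30 mm from the stop (x of vice in the frame of drill_stand above -0.003 m and angle between the y axis of vice and the y axis of drill_stand, either way round below 0.04 rad and y of vice in the frame of drill_stand above 0.03 m), for 0.1 s.
2. the vice, against the fence, is pressed against the end stop with more than 4 N (contact force between vice and end_stop above 4 N and x of vice in the frame of drill_stand above -0.004 m), for 0.2 s.
At the end, for the whole second after the job is handed in: The vice rests flat and still on the base plate, its back flank within 2.5 mm of the back fence and its right end within 2.5 mm of the end stop, square to the fence within 0.025 rad, released (x of vice in the frame of drill_stand between -0.0025 and 0.004 m and y of vice in the frame of drill_stand between -0.004 and 0.0025 m and angle between the y axis of vice and the y axis of drill_stand, either way round below 0.025 rad and height (world z) of vice_middle below 0.038 m and angle between vice's own z axis and vertical below 0.03 rad and linear speed of vice below 0.01 m/s); the robot touches nothing.
It fails at once if the vice is lifted (its middle rises more than 8 mm) or tipped by more than 0.15 rad (height (world z) of vice_middle above 0.042 m or angle between vice's own z axis and vertical above 0.15 rad).
It fails at once if the end stop is pressed with more than 40 N (contact force between end_stop and anything else above 40 N).
It fails at once if the drill head is bumped (more than 5 N) (contact force between drill_head and anything else above 5 N).
It fails at once if the coupling, the tin or the brush is moved more than 15 mm (distance of any of coupling, tin, brush from where it was at the start of the episode above 0.015 m).
It also fails if it takes over 51 s, if anything falls off the work surface, if the arm or the gripper's body presses on something with over 40 N, if the wrist force passes 120 N, or if a joint passes its speed limit or range.

## Working session

There is one attempt and no reset: what is moved stays moved. The work goes in short steps, Python scripts to look and compute and a shell command to move; the robot and the scene stay as the last step left them, time stands still between calls to the robot, and variables do not carry over. Pictures are saved under pics/ and viewed, about 8 in all and at most 12, crops included, and the job is handed in when it is done.

```bash
mkdir -p pics
cat > h.py <<'E'
import numpy as np,cv2
from station import *
from scipy.spatial.transform import Rotation as R
def P(c):
    return cv2.Rodrigues(np.array(c["rvec"],float))[0],np.array(c["tvec"],float).ravel(),np.array(c["mtx"],float)
def ray(c,uv,z):
    r,t,K=P(c);d=r.T@np.linalg.inv(K)@np.array([uv[0],uv[1],1.]);o=-r.T@t
    return o+d*(z-o[2])/d[2]
def proj(c,p):
    r,t,K=P(c);q=K@(r@np.array(p,float)+t);return q[:2]/q[2]
E
cat > a.py <<'E'
from h import *
s=observe();print({k:np.round(v,3).tolist() for k,v in s.items()})
Z=dict(drill_stand=0,fence=.018,end_stop=.012,drill_head=.185,head_edge=.185,vice=.012,vice_block=.038,vice_middle=.034,coupling=0,tin=0,brush=0)
ims=[]
for n in("top","side"):
    c=read_camera(n);im=c["img"][:,:,::-1].copy();ims.append(im)
    r,t,K=P(c);print(n,"cam at",(-r.T@t).round(3))
    for q in Z:
        for d in spot_point(q,c)[:3]:
            print(n,q,round(d["p"],2),np.round(d["at"],1),ray(c,d["at"],Z[q])[:2].round(3))
    cv2.imwrite(f"pics/{n}0.png",im)
cv2.imwrite("pics/both0.png",np.hstack(ims)[:, :])
E
python3 a.py; python3 -c "
import cv2;a=cv2.imread('pics/top0.png');b=cv2.imread('pics/side0.png')
cv2.imwrite('pics/t0.png',cv2.resize(a,(768,576)));cv2.imwrite('pics/s0.png',cv2.resize(b,(768,576)))"
```

```text
{'t': 0.0, 'joints': [-1.274, 0.537, -0.004, 1.539, 0.003, 1.067, -0.071], 'qvel': [0.001, 0.001, 0.002, 0.0, -0.001, -0.001, 0.001], 'joint_efforts': [-0.0, -58.341, 1.049, -25.91, 0.012, 0.009, 0.0], 'position': [0.23, 0.607, 0.23], 'orientation': [0.696, -0.128, 0.127, -0.695], 'force': [-1.182, 0.484, -0.518], 'wrist_torque': [0.023, -0.019, 0.021], 'width': 0.085}
top cam at [0.211 0.16  1.053]
top drill_stand 0.84 [249.1 190.3] [0.558 0.046]
top drill_stand 0.71 [250.1 168.1] [0.622 0.019]
top fence 0.59 [226.2 189.8] [0.577 0.109]
top end_stop 0.37 [279.3 174.6] [ 0.567 -0.052]
top drill_head 0.85 [248.8 165.4] [0.558 0.044]
top drill_head 0.66 [249.9 190.6] [0.495 0.065]
top head_edge 0.94 [227.7 179.3] [0.542 0.105]
top vice 0.81 [363.7 174.4] [ 0.477 -0.282]
top vice 0.65 [219.3 210.8] [0.527 0.148]
top vice_block 0.83 [200.7 221.7] [0.509 0.206]
top vice_block 0.78 [377.9 167.1] [ 0.476 -0.319]
top vice_block 0.67 [336.2 146.6] [ 0.578 -0.236]
top vice_middle 0.91 [337.5 132.6] [ 0.62  -0.261]
top vice_middle 0.63 [366.8 177.4] [ 0.46  -0.277]
top vice_middle 0.58 [221.3 2
[... 438 characters left out ...]
ead 0.76 [276.7 174.2] [0.554 0.047]
side vice 0.94 [363.6 302. ] [ 0.61  -0.268]
side vice 0.72 [241.  187.1] [0.528 0.219]
side vice 0.65 [249.2 200.3] [0.525 0.155]
side vice_block 0.92 [349.1 293.4] [ 0.581 -0.245]
side vice_block 0.76 [332.8 351.5] [ 0.471 -0.335]
side vice_block 0.75 [236.3 187.1] [0.505 0.2  ]
side vice_middle 0.64 [316.4 335.3] [ 0.462 -0.29 ]
side vice_middle 0.59 [251.7 197.6] [0.527 0.141]
side vice_middle 0.58 [366.5 300.7] [ 0.606 -0.276]
side coupling 0.96 [324.3 262.8] [ 0.599 -0.13 ]
side coupling 0.34 [228.5 174.7] [0.523 0.305]
side coupling 0.28 [254.  195.8] [0.552 0.177]
side tin 0.93 [231.6 237.4] [0.423 0.059]
side brush 0.9 [226.3 166.4] [0.534 0.348]
```

View pics/t0.png

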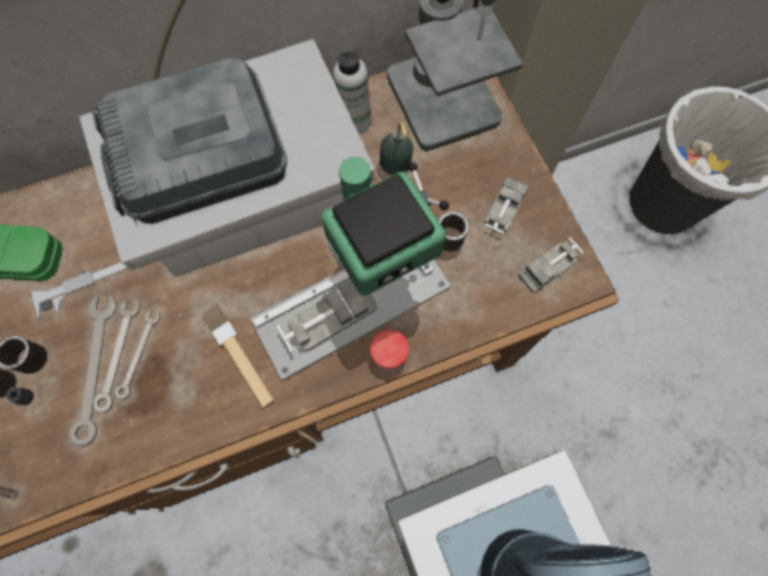

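View pics/s0.png

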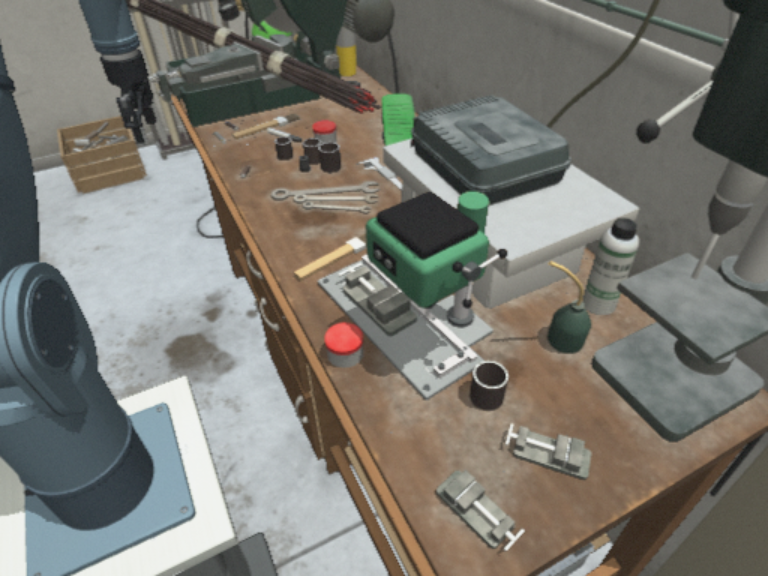

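The top view shows the stand plate (768-scale px about 255–450, 270–373), with the vice on it at about (330,315), left of the green head at (385,230). The tin is at (390,348), the brush at (240,360) and the coupling at (453,230). The two small vices on the right are decoys. I'll enlarge this area to pick the corners.

```bash
python3 -c "
import cv2;a=cv2.imread('pics/top0.png');b=cv2.imread('pics/side0.png')
cv2.imwrite('pics/t1.png',cv2.resize(a[165:255,160:310],(750,450),interpolation=cv2.INTER_CUBIC))
cv2.imwrite('pics/s1.png',cv2.resize(b[155:265,200:340],(700,550),interpolation=cv2.INTER_CUBIC))"
```

```text
(no output)
```

View pics/t1.png

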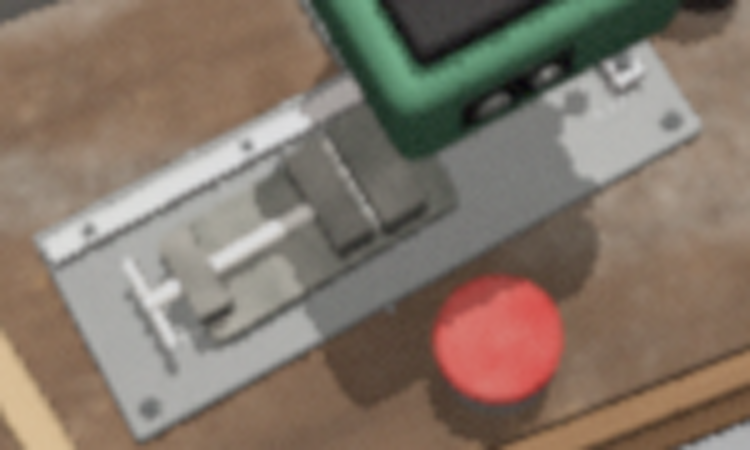

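View pics/s1.png

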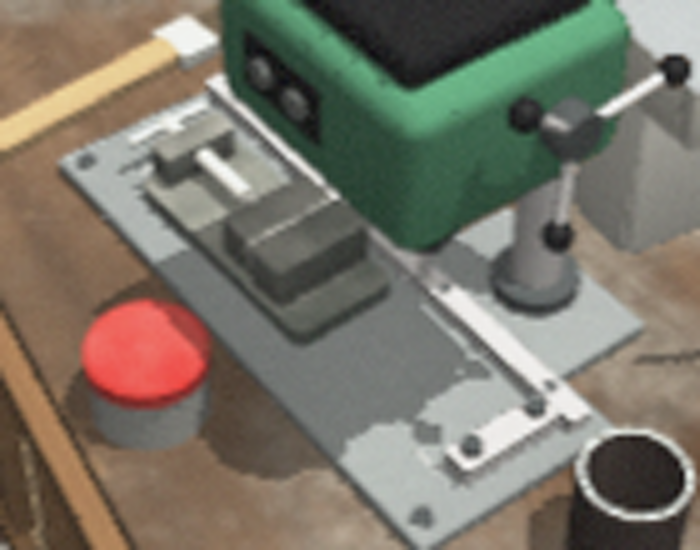

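```bash
cat > fit.py <<'E'
from h import *
from scipy.optimize import least_squares
C={n:read_camera(n) for n in("top","side")}
f=lambda n,x,y:((x+.5)/5-.5+(160 if n=="top" else 200),(y+.5)/5-.5+(165 if n=="top" else 155))
S=[("top",140,438,-75,240,12),("top",700,128,-75,-125,12),("top",36,237,60,235,24),("top",60,265,35,235,22),("side",62,160,-75,240,12),("side",425,549,-75,-125,12),("side",447,455,-33,-91,28)]
V=[("top",215,343,-35,69,14),("side",300,330,-35,-91,10),("side",388,285,35,-91,12),("side",148,185,-35,69,14),("top",208,320,-25,69,38),("top",162,235,25,69,38),("side",152,152,-25,69,38),("side",215,118,25,69,38),("side",232,140,25,49,38),("top",455,203,-35,-91,12)]
def pt(p,q,z0):
    c,s=np.cos(p[2]),np.sin(p[2]);x,y,z=np.array(q)/1e3
    return [p[0]+c*x-s*y,p[1]+s*x+c*y,z+z0]
def fit(L,z0,p0):
    g=lambda p:np.concatenate([proj(C[n],pt(p,q,z0))-f(n,a,b) for n,a,b,*q in L])
    r=least_squares(g,p0,loss="soft_l1");print(r.x.round(4),np.degrees(r.x[2]).round(2));print(g(r.x).reshape(-1,2).round(1).tolist());return r.x
s=fit(S,0,[.56,.05,.3]);v=fit(V,.012,[.53,.15,.3])
d=v-s;c,sn=np.cos(s[2]),np.sin(s[2])
print("vice in stand",(c*d[0]+sn*d[1]).round(4),(-sn*d[0]+c*d[1]).round(4),np.degrees(d[2]).round(2))
print("block",np.round(pt(v,[0,59,26],.012),4))
q=observe();print("tool axes\n",R.from_quat(q["orientation"]).as_matrix().round(3))
E
python3 fit.py
```

```text
[0.5565 0.0416 0.1509] 8.65
[[0.2, 0.9], [1.7, -0.7], [0.2, -2.4], [-0.5, -0.3], [-1.3, -0.3], [-0.2, 0.1], [-0.1, -1.5]]
[0.5243 0.1474 0.1674] 9.59
[[1.0, 0.3], [-0.4, 2.6], [1.5, -0.1], [-1.9, -0.7], [-0.5, -0.3], [-0.0, 1.3], [-0.5, -1.3], [0.5, -1.3], [0.9, -2.2], [3.3, -0.5]]
vice in stand -0.0158 0.1094 0.94
block [0.5145 0.2056 0.038 ]
tool axes
 [[ 0.935  0.     0.355]
 [-0.355  0.     0.935]
 [ 0.    -1.     0.   ]]
```

Fit result: stand at about (0.557, 0.042), yaw 8.65°. The vice is in the stand frame at x≈-16 mm, y≈+109 mm, nearly square. I'll turn the hand first.

```bash
python3 -m pendant '[0,0,0,0,5,0,0.085,0,0,0,0,5,0,0.085,0,0,0,0,5,0,0.085,0,0,0,0,5,0,0.085,0,0,0,0,5,0,0.085,0,0,0,0,5,0,0.085,0,0,0,0,5,0,0.085,0,0,0,0,5,0,0.085,0,0,0,0,5,0,0.085,0,0,0,0,5,0,0.085,0,0,0,0,5,0,0.085,0,0,0,0,5,0,0.085,0,0,0,0,0.6,0,0.085]' 40
cat > w.py <<'E'
# usage: w.py stand-frame-target x y z(mm world) -> shift in tool axes
from h import *;import sys
s=observe();M=R.from_quat(s["orientation"]).as_matrix();p=np.array(s["position"])
S=np.array([.5565,.0416,0]);th=np.radians(8.65);A=R.from_euler("z",th).as_matrix()
if len(sys.argv)>1:
    t=S+A@(np.array(sys.argv[1:4],float)/1e3);print("shift tool mm",(M.T@(t-p)*1e3).round(1))
print("t",round(s["t"],2),"stand pos",(A.T@(p-S)*1e3).round(1),"axes in stand\n",(A.T@M).round(3))
print("force stand",(A.T@np.array(s["force"])).round(1),"torque",np.round(s["wrist_torque"],2),"w",round(s["width"],4))
E
python3 w.py -16 250 180
```

```text
t: 2.38
position: [0.2305, 0.6078, 0.2313]
orientation: [-0.535, 0.462, -0.462, 0.535]
force: [0.1, -0.4, 0.0]
width: 0.0849
shift tool mm [358.   51.3 222.4]
t 2.38 stand pos [-237.2  608.8  231.3] axes in stand
 [[-0.004  0.     1.   ]
 [-1.    -0.    -0.004]
 [ 0.    -1.     0.   ]]
force stand [ 0.1 -0.4  0. ] torque [ 0.05  0.   -0.  ] w 0.0849
```

```bash
python3 -m pendant '[30,0,18,0,0,0,85]' >/dev/null 2>&1; python3 -m pendant '[0.03,0.002,0.018,0,0,0,0.085,0.03,0.002,0.018,0,0,0,0.085,0.03,0.002,0.018,0,0,0,0.085,0.03,0.002,0.018,0,0,0,0.085,0.03,0.002,0.018,0,0,0,0.085,0.03,0.002,0.018,0,0,0,0.085,0.03,0.002,0.018,0,0,0,0.085,0.03,0.002,0.018,0,0,0,0.085,0.03,0.002,0.018,0,0,0,0.085,0.03,0.002,0.018,0,0,0,0.085,0.03,0.002,0.018,0,0,0,0.085,0.027,0.002,0.018,0,0,0,0.085,0,0,0.004,0,0,-5,0.085,0,0,0,0,0,-5,0.085,0,0,0,0,0,-5,0.085,0,0,0,0,0,-5,0.085,0,0,0,0,0,-5,0.085,0,0,0,0,0,-5,0.085,0,0,0,0,0,-5,0.085,0,0,0,0,0,0,0.085]'
python3 w.py -17 228 123
python3 - <<'E'
from h import *
ims=[]
for n in("top","side"):
    c=read_camera(n);a=c["img"][:,:,::-1];ims.append(cv2.resize(a,(400,300)) if 0 else a)
cv2.imwrite("pics/b1.png",cv2.resize(np.hstack([ims[0][100:300,110:310],ims[1][60:260,150:350]]),(800,400)))
E
```

```text
t: 4.05
position: [0.4993, 0.2917, 0.2044]
orientation: [0.653, -0.275, 0.598, -0.373]
force: [-1.6, 0.8, -0.7]
width: 0.0851
shift tool mm [-24.1  82.6   2.1]
t 4.05 stand pos [-18.9 255.9 204.4] axes in stand
 [[ 0.009  0.001  1.   ]
 [-0.817 -0.576  0.008]
 [ 0.576 -0.817 -0.005]]
force stand [-1.4  1.1 -0.7] torque [ 0.73  0.15 -0.09] w 0.0851
```

View pics/b1.png

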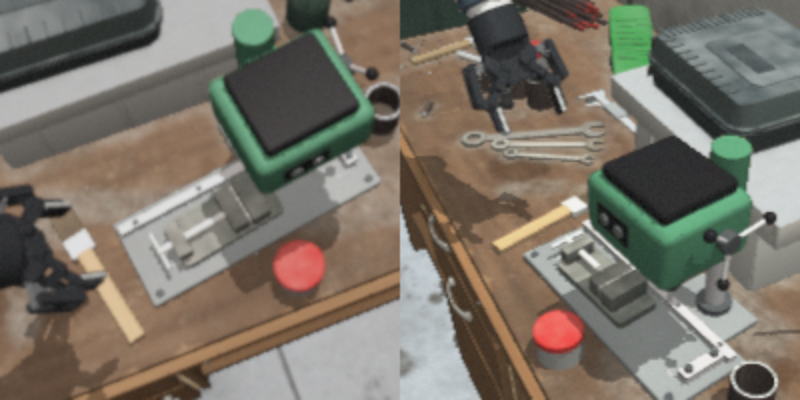

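The hand leans left as planned. The tips are still about 60 mm left of the vice and 0.2 m up, and the vice, tin and brush are undisturbed. The mistyped first command was refused (jaw value out of range). I'll approach along the tool axis and stop 25 mm short.

```bash
python3 -m pendant '[-0.006,0.02,0.0005,0,0,0,0.085,-0.006,0.02,0.0005,0,0,0,0.085,-0.006,0.02,0.0005,0,0,0,0.085,-0.006,0.02,0.0005,0,0,0,0.085,0,0.015,0,0,0,0,0.085,0,0.015,0,0,0,0,0.085,0,0.015,0,0,0,0,0.085,0,0.015,0,0,0,0,0.085,0,0.015,0,0,0,0,0.085,0,0.01,0,0,0,0,0.085,0,0,0,0,0,0,0.085]'
python3 w.py -17 165 33
python3 - <<'E'
from h import *
ims=[]
for n in("top","side"):
    c=read_camera(n);a=c["img"][:,:,::-1];print(n,proj(c,observe()["position"]).round(1))
    u,v=(150,150) if n=="top" else (180,120)
    ims.append(cv2.resize(a[v:v+100,u:u+100],(400,400),interpolation=cv2.INTER_CUBIC))
cv2.imwrite("pics/b2.png",np.hstack(ims))
E
```

```text
t: 5.07
position: [0.5149, 0.2107, 0.0582]
orientation: [0.65, -0.28, 0.601, -0.371]
force: [-0.9, 0.1, 0.2]
width: 0.0851
shift tool mm [-7.6 25.5 -1.2]
t 5.07 stand pos [-15.7 173.4  58.2] axes in stand
 [[-0.003 -0.003  1.   ]
 [-0.819 -0.574 -0.004]
 [ 0.574 -0.819 -0.001]]
force stand [-0.9  0.2  0.2] torque [0.61 0.06 0.01] w 0.0851
top [196.7 218.5]
side [237.3 178.1]
```

View pics/b2.png

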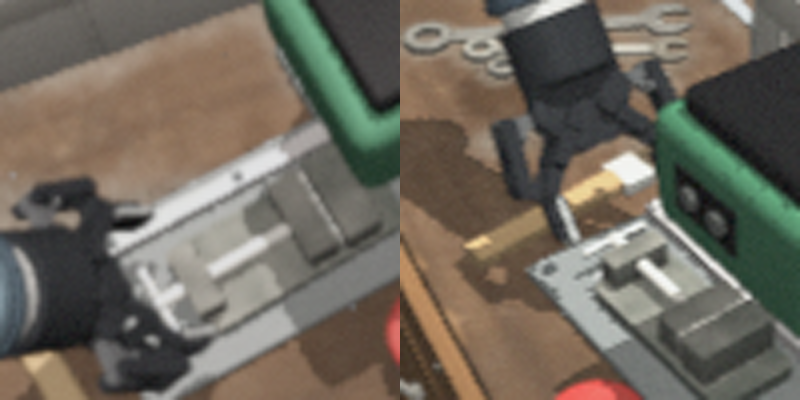

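The top crop shows the fingers straddling the end block: tips at about (150,215) and (210,325), block top centre at about (197,280). The side crop puts the block top centre at about (635,255). I'll compute the block position from these pixels.

Run:
```python
from h import *
S=np.array([.5565,.0416,0]);A=R.from_euler("z",np.radians(8.65)).as_matrix()
for n,u in(("top",(199,220)),("side",(238.6,183.5))):
    c=read_camera(n);p=ray(c,u,.05);print(n,p.round(4),(A.T@(p-S)*1e3).round(1))
```

```text
top [0.5116 0.2081 0.05  ] [-19.3 171.4  50. ]
side [0.5126 0.199  0.05  ] [-19.7 162.2  50. ]
```

```bash
python3 -m pendant '[-0.0015,0.0083,-0.0008,0,0,0,0.085,-0.0015,0.0083,-0.0008,0,0,0,0.085,-0.0015,0.0083,-0.0008,0,0,0,0.085,0,0,0,0,0,0,0.085]'; python3 w.py|tail -1
python3 -m pendant '[0,0,0,0,0,0,0.07,0,0,0,0,0,0,0.06,0,0,0,0,0,0,0.055,0,0,0,0,0,0,0.05,0,0,0,0,0,0,0.04,0,0,0,0,0,0,0.04,0,0,0,0,0,0,0.04,0,0,0,0,0,0,0.04]' 45; python3 w.py
```

```text
t: 5.6
position: [0.5129, 0.2013, 0.0338]
orientation: [0.651, -0.278, 0.601, -0.371]
force: [-0.4, -0.4, 0.4]
width: 0.0848
force stand [-0.4 -0.3  0.4] torque [ 0.61  0.15 -0.04] w 0.0848
t: 6.27
position: [0.5147, 0.2038, 0.036]
orientation: [0.65, -0.278, 0.601, -0.373]
force: [-0.1, 2.3, 5.0]
width: 0.0491
t 6.27 stand pos [-16.9 166.6  36. ] axes in stand
 [[-0.     0.001  1.   ]
 [-0.82  -0.573  0.   ]
 [ 0.573 -0.82   0.001]]
force stand [0.2 2.3 5. ] torque [0.31 0.04 0.12] w 0.0491
```

Gripped at 49 mm. Now I'll push toward the fence.

```bash
python3 -m pendant '[0,0,0.002,0,0,0,0.04,0,0,0.002,0,0,0,0.04,0,0,0.002,0,0,0,0.04,0,0,0.002,0,0,0,0.04,0,0,0.002,0,0,0,0.04,0,0,0.002,0,0,0,0.04,0,0,0,0,0,0,0.04]'; python3 w.py
python3 -m pendant '[0,0,0.001,0,0,0,0.04,0,0,0.001,0,0,0,0.04,0,0,0.001,0,0,0,0.04,0,0,0,0,0,0,0.04]'; python3 w.py
```

```text
t: 6.85
position: [0.524, 0.2031, 0.0361]
orientation: [0.651, -0.279, 0.601, -0.37]
force: [-7.5, -1.5, 9.0]
width: 0.0489
t 6.85 stand pos [ -7.8 164.5  36.1] axes in stand
 [[-0.002 -0.006  1.   ]
 [-0.818 -0.576 -0.005]
 [ 0.576 -0.818 -0.003]]
force stand [-7.7 -0.4  9. ] torque [-0.59  0.86 -1.21] w 0.0489
t: 7.18
position: [0.5266, 0.2032, 0.0361]
orientation: [0.651, -0.279, 0.601, -0.37]
force: [-8.1, -0.5, 10.5]
width: 0.0489
t 7.18 stand pos [ -5.2 164.3  36.1] axes in stand
 [[-0.002 -0.006  1.   ]
 [-0.817 -0.576 -0.005]
 [ 0.576 -0.817 -0.004]]
force stand [-8.1  0.8 10.5] torque [-0.72  1.07 -1.27] w 0.0489
```

```bash
python3 -m pendant '[0,0,0.001,0,0,0,0.04,0,0,0.001,0,0,0,0.04,0,0,0.001,0,0,0,0.04,0,0,0,0,0,0,0.04]'; python3 w.py
python3 -m pendant '[0,0,0.001,0,0,0,0.04,0,0,0.001,0,0,0,0.04,0,0,0,0,0,0,0.04]'; python3 w.py;python3 -m pendant '[0,0,0.001,0,0,0,0.04,0,0,0.001,0,0,0,0.04,0,0,0,0,0,0,0.04]'; python3 w.py
```

```text
t: 7.52
position: [0.5282, 0.2034, 0.0361]
orientation: [0.652, -0.28, 0.601, -0.368]
force: [-12.1, -0.3, 13.8]
width: 0.0488
t 7.52 stand pos [ -3.6 164.2  36.1] axes in stand
 [[-0.002 -0.009  1.   ]
 [-0.817 -0.577 -0.007]
 [ 0.577 -0.817 -0.006]]
force stand [-12.    1.5  13.8] torque [-1.03  1.79 -1.95] w 0.0488
t: 7.77
position: [0.5288, 0.2035, 0.0362]
orientation: [0.652, -0.281, 0.601, -0.367]
force: [-16.3, 1.3, 18.3]
width: 0.0487
t 7.77 stand pos [ -3.  164.2  36.2] axes in stand
 [[-0.002 -0.012  1.   ]
 [-0.816 -0.577 -0.009]
 [ 0.577 -0.816 -0.008]]
force stand [-15.9   3.7  18.3] torque [-1.33  2.43 -2.74] w 0.0487
t: 8.02
position: [0.5308, 0.2043, 0.0358]
orientation: [0.652, -0.281, 0.6, -0.368]
force: [-14.1, 1.2, 14.8]
width: 0.0485
t 8.02 stand pos [ -0.9 164.7  35.8] axes in stand
 [[-0.001 -0.011  1.   ]
 [-0.817 -0.577 -0.008]
 [ 0.577 -0.817 -0.008]]
force stand [-13.7   3.3  14.8] torque [-0.82  2.73 -2.54] w 0.0485
```

Run:
```python
from h import *
ims=[]
for n in("top","side"):
    c=read_camera(n);a=c["img"][:,:,::-1]
    u,v=(170,155) if n=="top" else (215,150)
    ims.append(cv2.resize(a[v:v+85,u:u+85],(400,400),interpolation=cv2.INTER_CUBIC))
cv2.imwrite("pics/b3.png",np.hstack(ims))
```

```text
(no output)
```

View pics/b3.png

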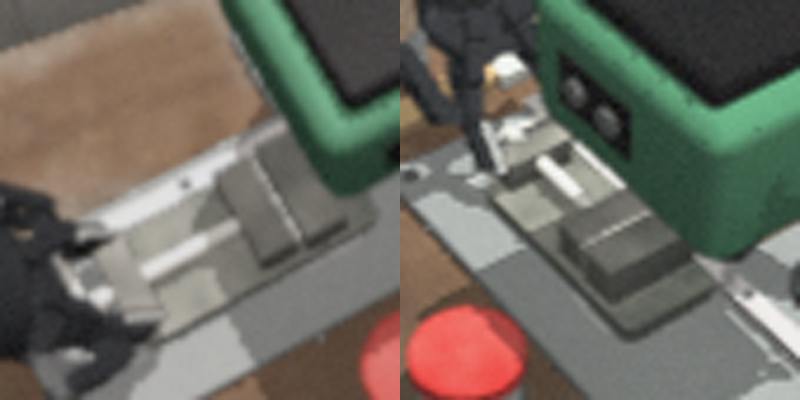

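The vice now lies along the fence. The wrist torque (about -2.5 N·m) suggests the right corner is touching first, so I'll yaw slightly and press the left end in.

```bash
python3 -m pendant '[0,0,0,-0.3,0.4,0,0.04,0,0,0.001,-0.3,0.4,0,0.04,0,0,0,0,0,0,0.04]' >/dev/null; python3 w.py
python3 -m pendant '[0,0,0.001,0,0,0,0.04,0,0,0.001,0,0,0,0.04,0,0,0,0,0,0,0.04]'>/dev/null; python3 w.py;python3 -m pendant '[0,0,0.001,0,0,0,0.04,0,0,0.001,0,0,0,0.04,0,0,0,0,0,0,0.04]' >/dev/null; python3 w.py
```

```text
t 8.37 stand pos [  0.3 164.7  35.7] axes in stand
 [[-0.014 -0.021  1.   ]
 [-0.817 -0.577 -0.023]
 [ 0.577 -0.817 -0.01 ]]
force stand [-14.9   3.3  15.3] torque [-0.96  2.62 -1.67] w 0.049
t 8.62 stand pos [  0.4 164.7  35.7] axes in stand
 [[-0.013 -0.025  1.   ]
 [-0.816 -0.578 -0.024]
 [ 0.578 -0.816 -0.013]]
force stand [-20.8   3.9  18.5] torque [-1.39  3.36 -2.32] w 0.0487
t 8.87 stand pos [  0.4 164.6  35.7] axes in stand
 [[-0.012 -0.028  1.   ]
 [-0.815 -0.578 -0.026]
 [ 0.579 -0.815 -0.016]]
force stand [-26.5   6.1  24.1] torque [-1.87  4.29 -2.97] w 0.0493
```

```bash
python3 -m pendant '[0,0,-0.002,0,0,0,0.04,0,0,-0.002,0,0,0,0.04,0,0,0,0,0,0,0.04]' >/dev/null; python3 w.py
python3 - <<'E'
from h import *
c=read_camera("top");a=c["img"][:,:,::-1]
cv2.imwrite("pics/b4.png",cv2.resize(a[160:250,180:305],(800,576),interpolation=cv2.INTER_CUBIC))
E
```

```text
t 9.12 stand pos [  0.2 164.7  35.7] axes in stand
 [[-0.013 -0.021  1.   ]
 [-0.817 -0.577 -0.023]
 [ 0.577 -0.817 -0.009]]
force stand [-13.    2.   12.4] torque [-0.82  2.77 -1.78] w 0.0487
```

View pics/b4.png

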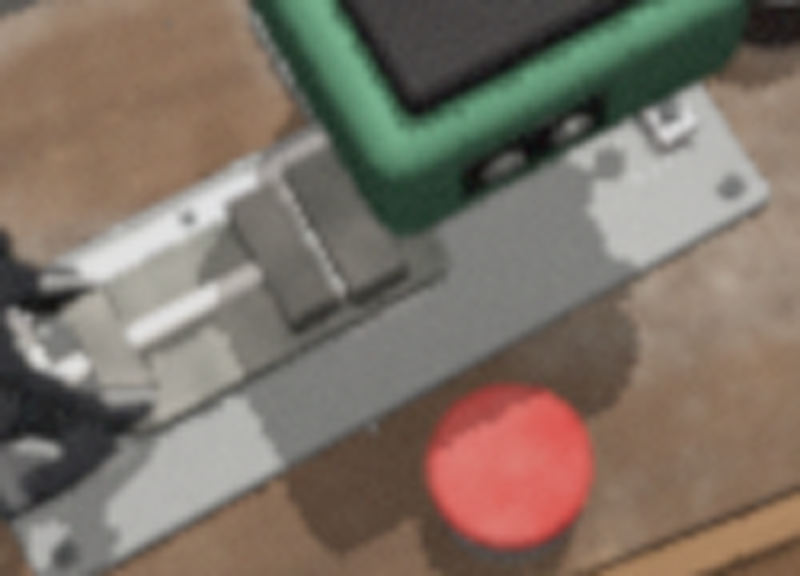

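In the crop the vice's near edge, (160,430)→(430,290), is about 2° flatter than the plate edge. So the left end touches and the right end stands off, which means my yaw correction was the wrong way. I'll turn back.

```bash
python3 -m pendant '[0,0,0,0.3,-0.4,0,0.04,0,0,0.0,0.3,-0.4,0,0.04,0,0,0,0,0,0,0.04]' >/dev/null; python3 w.py
python3 -m pendant '[0,0,0.0,0.3,-0.4,0,0.04,0,0,0.0,0.3,-0.4,0,0.04,0,0,0,0,0,0,0.04]'>/dev/null; python3 w.py;python3 -m pendant '[0,0,0.001,0.3,-0.4,0,0.04,0,0,0,0.3,-0.4,0,0.04,0,0,0,0,0,0,0.04]' >/dev/null; python3 w.py
```

```text
t 9.42 stand pos [  0.3 164.8  35.7] axes in stand
 [[-0.001 -0.011  1.   ]
 [-0.817 -0.576 -0.007]
 [ 0.576 -0.817 -0.008]]
force stand [-11.8   3.8  12.7] torque [-0.74  2.88 -2.5 ] w 0.0489
t 9.67 stand pos [  0.4 165.3  35.7] axes in stand
 [[ 0.013  0.     1.   ]
 [-0.817 -0.576  0.011]
 [ 0.576 -0.818 -0.007]]
force stand [-12.8   4.6  13.3] torque [-0.72  2.87 -2.56] w 0.0488
t 9.92 stand pos [  0.4 165.6  35.6] axes in stand
 [[ 0.026  0.009  1.   ]
 [-0.817 -0.576  0.027]
 [ 0.576 -0.818 -0.008]]
force stand [-15.2   7.   16.5] torque [-0.82  3.38 -3.3 ] w 0.0489
```

Run:
```python
from h import *
ims=[]
for n in("top","side"):
    c=read_camera(n);a=c["img"][:,:,::-1]
    u,v,w=(185,165,80) if n=="top" else (230,160,80)
    ims.append(cv2.resize(a[v:v+w,u:u+w],(400,400),interpolation=cv2.INTER_CUBIC))
cv2.imwrite("pics/b5.png",np.hstack(ims))
```

```text
(no output)
```

View pics/b5.png

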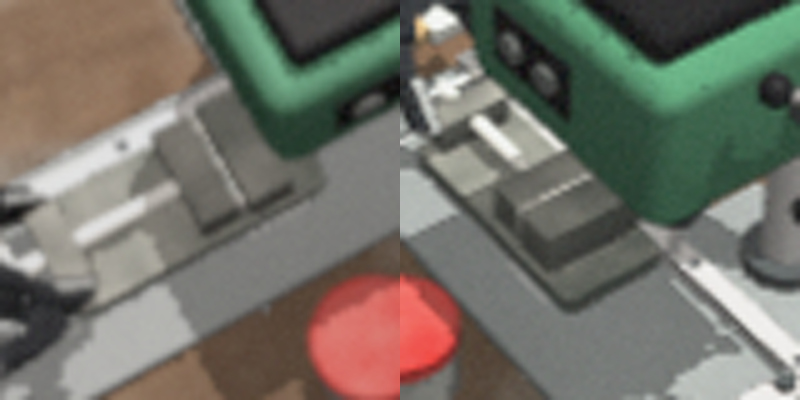

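The vice's near edge, (95,308)→(310,198), now looks parallel to the plate edge, and in the side crop its right corner (658,262) meets the fence. I'll check that numerically.

```bash
cat > edge.py <<'E'
from h import *
def edge(c,a,b,z,mode,k=25,h=3):
    g=cv2.GaussianBlur(cv2.cvtColor(c["img"],cv2.COLOR_RGB2GRAY),(0,0),.6).astype(np.float32)
    a,b=np.array(a,float),np.array(b,float);d=(b-a)/np.linalg.norm(b-a);n=np.array([-d[1],d[0]]);s=np.arange(-h,h+.01,.1);P_=[]
    for t in np.linspace(.03,.97,k):
        q=(a+t*(b-a))[None]+s[:,None]*n;pr=cv2.remap(g,q[:,0].astype(np.float32)[None],q[:,1].astype(np.float32)[None],1)[0]
        i=np.argmin(pr) if mode=="dark" else np.argmax(abs(np.gradient(pr)));P_.append(ray(c,q[i],z)[:2])
    vx,vy,x0,y0=cv2.fitLine(np.array(P_,np.float32),cv2.DIST_HUBER,0,.001,.001).ravel()
    r=np.array(P_)@[-vy,vx]-np.array([x0,y0])@[-vy,vx]
    return np.degrees(np.arctan(-vx/vy)).round(2),(np.median(abs(r))*1e3).round(2),np.array([x0,y0]).round(4)
if __name__=="__main__":
    f=lambda x,y:(x/5+185,y/5+165)
    c=read_camera("top")
    print("plate",edge(c,f(110,385),f(400,238),.012,"grad"))
    print("plate2",edge(c,(180+275/6.4,160+470/6.4),(180+765/6.4,160+195/6.4),.012,"grad"))
    print("vice dark",edge(c,f(95,308),f(310,198),.014,"dark"))
    print("vice grad",edge(c,f(95,308),f(310,198),.02,"grad"))
    s=read_camera("side");g=lambda x,y:(x/5-80+230,y/5+160)
    print("vice side",edge(s,g(430,165),g(560,300),.014,"dark"),edge(s,g(430,165),g(560,300),.02,"grad"))
    h=lambda x,y:(x/5+200,y/5+155)
    print("plate side",edge(s,h(150,255),h(410,535),.012,"grad"))
E
python3 edge.py
```

```text
plate (np.float32(8.32), np.float64(0.4), array([0.4695, 0.1208], dtype=float32))
plate2 (np.float32(8.69), np.float64(0.35), array([0.4869, 0.0074], dtype=float32))
vice dark (np.float32(12.15), np.float64(1.59), array([0.5111, 0.1389], dtype=float32))
vice grad (np.float32(9.17), np.float64(0.41), array([0.5057, 0.1313], dtype=float32))
vice side (np.float32(14.05), np.float64(3.3), array([0.5138, 0.1386], dtype=float32)) (np.float32(9.25), np.float64(0.42), array([0.5044, 0.1231], dtype=float32))
plate side (np.float32(8.46), np.float64(0.59), array([0.4832, 0.0187], dtype=float32))
```

The vice is square to within about 0.6° (0.01 rad) and against the fence. I'll ease the side force and start sliding right.

```bash
python3 -m pendant '[0,0,-0.001,-0.3,0.4,0,0.04,0,0,-0.001,0,0,0,0.04,0,0,0,0,0,0,0.04]' >/dev/null; python3 w.py
python3 -m pendant '[0.0016,0.0012,0,0,0,0,0.04,0.0033,0.0023,-0.0001,0,0,0,0.04,0.0033,0.0023,-0.0001,0,0,0,0.04,0.0033,0.0023,-0.0001,0,0,0,0.04,0.0033,0.0023,-0.0001,0,0,0,0.04,0.0033,0.0023,-0.0001,0,0,0,0.04]' >/dev/null; python3 w.py
```

```text
t 10.37 stand pos [  0.4 165.6  35.7] axes in stand
 [[ 0.021  0.008  1.   ]
 [-0.818 -0.575  0.021]
 [ 0.575 -0.818 -0.006]]
force stand [-10.    5.1  12.5] torque [-0.47  2.68 -1.86] w 0.0489
t 10.87 stand pos [  0.7 163.   35.1] axes in stand
 [[ 0.027  0.016  1.   ]
 [-0.831 -0.555  0.031]
 [ 0.555 -0.832 -0.002]]
force stand [-30.8  51.2  48.3] torque [ 2.86  6.38 -4.79] w 0.0492
```

It stalled: force coupling presses the vice down (48 N) and into the fence (31 N). I'll relieve those two directions.

```bash
python3 -m pendant '[0.0011,-0.0017,-0.002,0,0,0,0.04,0.0011,-0.0017,-0.002,0,0,0,0.04,0,0,0,0,0,0,0.04]' >/dev/null; python3 w.py
python3 -m pendant '[0.0011,-0.0017,-0.001,0,0,0,0.04,0.0011,-0.0017,-0.001,0,0,0,0.04,0,0,0,0,0,0,0.04]' >/dev/null; python3 w.py
```

```text
t 11.12 stand pos [ -0.4 145.   39. ] axes in stand
 [[ 0.021  0.015  1.   ]
 [-0.82  -0.572  0.026]
 [ 0.572 -0.82   0.   ]]
force stand [ 0.8  0.4 -6. ] torque [1.7  0.32 0.  ] w 0.0489
t 11.37 stand pos [ -1.8 143.   43.3] axes in stand
 [[ 0.02   0.014  1.   ]
 [-0.819 -0.574  0.024]
 [ 0.574 -0.819  0.001]]
force stand [-0.3 -0.2 -6.3] torque [ 1.68  0.32 -0.03] w 0.049
```

The vice came free but the hand is now carrying its weight, so I'm lowering at once.

```bash
python3 -m pendant '[-0.0011,0.0016,0,0,0,0,0.04,-0.0011,0.0016,0,0,0,0,0.04,-0.0006,0.0008,0,0,0,0,0.04,0,0,0,0,0,0,0.04]' >/dev/null; python3 w.py
python3 -m pendant '[-0.0006,0.0008,0,0,0,0,0.04,-0.0006,0.0008,0,0,0,0,0.04,0,0,0,0,0,0,0.04]' >/dev/null; python3 w.py
```

```text
t 11.7 stand pos [ -1.6 143.8  38.4] axes in stand
 [[ 0.021  0.015  1.   ]
 [-0.819 -0.574  0.026]
 [ 0.574 -0.819  0.001]]
force stand [-0.6  1.2 -2.7] torque [ 1.05  0.31 -0.23] w 0.0488
t 11.95 stand pos [ -1.6 144.1  36.6] axes in stand
 [[ 0.021  0.015  1.   ]
 [-0.819 -0.574  0.026]
 [ 0.574 -0.819  0.001]]
force stand [-1.6  3.1 -1.1] torque [ 0.8   0.33 -0.31] w 0.0488
```

```bash
python3 -m pendant '[0,0,0.001,0,0,0,0.04,0,0,0.001,0,0,0,0.04,0,0,0,0,0,0,0.04]' >/dev/null; python3 w.py|grep -v "^ "
python3 -m pendant '[0,0,0.001,0,0,0,0.04,0,0,0.001,0,0,0,0.04,0,0,0,0,0,0,0.04]' >/dev/null; python3 w.py
python3 -m pendant '[0.0016,0.0012,0,0,0,0,0.04,0.0016,0.0012,0,0,0,0,0.04]' >/dev/null; python3 w.py|grep -v "^ "
python3 -m pendant '[0.0016,0.0012,0,0,0,0,0.04,0.0016,0.0012,0,0,0,0,0.04]' >/dev/null; python3 w.py
```

```text
t 12.2 stand pos [ -0.4 143.8  36.5] axes in stand
force stand [-3.8  2.4 -0.5] torque [ 0.84  0.73 -0.9 ] w 0.0487
t 12.45 stand pos [  0.2 144.   36.1] axes in stand
 [[ 0.019  0.011  1.   ]
 [-0.819 -0.574  0.022]
 [ 0.574 -0.819 -0.002]]
force stand [-7.2  3.8 -0.5] torque [ 0.82  1.32 -1.68] w 0.0489
t 12.62 stand pos [  0.5 143.   35.7] axes in stand
force stand [-9.6 10.6  3.1] torque [ 1.6   1.97 -2.13] w 0.0491
t 12.78 stand pos [  0.4 140.9  35.6] axes in stand
 [[ 0.021  0.013  1.   ]
 [-0.822 -0.569  0.025]
 [ 0.569 -0.822 -0.001]]
force stand [-12.9  18.8  10.9] torque [ 1.81  2.44 -2.58] w 0.0487
```

```bash
python3 -m pendant '[0.0006,-0.0008,-0.0015,0,0,0,0.04,0.0016,0.0012,0,0,0,0,0.04]' >/dev/null; python3 w.py|grep -v "^ "
python3 -m pendant '[0.0016,0.0012,0,0,0,0,0.04,0.0016,0.0012,0,0,0,0,0.04]' >/dev/null; python3 w.py|grep -v "^ "
python3 -m pendant '[0.0016,0.0012,0,0,0,0,0.04,0.0016,0.0012,0,0,0,0,0.04]' >/dev/null; python3 w.py
```

```text
t 12.95 stand pos [  0.  136.5  36.8] axes in stand
force stand [-5.5  5.7 -0.5] torque [ 1.33  1.21 -1.27] w 0.0488
t 13.12 stand pos [1.000e-01 1.314e+02 3.660e+01] axes in stand
force stand [-5.7  5.8 -0.7] torque [ 1.35  1.11 -1.26] w 0.0491
t 13.28 stand pos [1.000e-01 1.274e+02 3.640e+01] axes in stand
 [[ 0.021  0.013  1.   ]
 [-0.82  -0.572  0.025]
 [ 0.572 -0.82  -0.001]]
force stand [-5.9  7.2  0.5] torque [ 1.4   1.16 -1.32] w 0.049
```

Steady sliding: about 6 N into the fence, about 7 N along it, and almost no vertical load. Continuing.

```bash
python3 -m pendant '[0.0017,0.0012,-0.0001,0,0,0,0.04,0.0017,0.0012,0,0,0,0,0.04,0.0017,0.0012,-0.0001,0,0,0,0.04,0.0017,0.0012,0,0,0,0,0.04,0.0017,0.0012,-0.0001,0,0,0,0.04,0.0017,0.0012,0,0,0,0,0.04]' >/dev/null; python3 w.py
python3 -m pendant '[0.0017,0.0012,-0.0001,0,0,0,0.04,0.0017,0.0012,0,0,0,0,0.04,0.0017,0.0012,-0.0001,0,0,0,0.04,0.0017,0.0012,0,0,0,0,0.04,0.0017,0.0012,-0.0001,0,0,0,0.04,0.0017,0.0012,0,0,0,0,0.04]' >/dev/null; python3 w.py
```

```text
t 13.78 stand pos [1.000e-01 1.149e+02 3.640e+01] axes in stand
 [[ 0.021  0.013  1.   ]
 [-0.82  -0.572  0.024]
 [ 0.572 -0.82  -0.001]]
force stand [-5.3  6.5  0.1] torque [ 1.37  1.25 -1.32] w 0.0487
t 14.28 stand pos [  0.  102.4  36.3] axes in stand
 [[ 0.021  0.013  1.   ]
 [-0.82  -0.572  0.024]
 [ 0.572 -0.82  -0.001]]
force stand [-6.1  6.6 -1. ] torque [ 1.38  1.25 -1.42] w 0.0486
```

```bash
python3 -m pendant '[0.0017,0.0012,-0.0001,0,0,0,0.04,0.0017,0.0012,0,0,0,0,0.04,0.0017,0.0012,-0.0001,0,0,0,0.04,0.0017,0.0012,0,0,0,0,0.04,0.0017,0.0012,-0.0001,0,0,0,0.04,0.0017,0.0012,0,0,0,0,0.04,0.0017,0.0012,-0.0001,0,0,0,0.04,0.0017,0.0012,0,0,0,0,0.04,0.0017,0.0012,-0.0001,0,0,0,0.04,0.0017,0.0012,0,0,0,0,0.04]' >/dev/null; python3 w.py
python3 - <<'E'
from h import *
ims=[]
for n in("top","side"):
    c=read_camera(n);a=c["img"][:,:,::-1]
    u,v,w=(185,140,110) if n=="top" else (230,140,120)
    ims.append(cv2.resize(a[v:v+w,u:u+w],(400,400),interpolation=cv2.INTER_CUBIC))
cv2.imwrite("pics/b6.png",np.hstack(ims))
E
```

```text
t 15.12 stand pos [-0.1 81.5 36.2] axes in stand
 [[ 0.021  0.013  1.   ]
 [-0.82  -0.572  0.024]
 [ 0.572 -0.82  -0.001]]
force stand [-6.7  8.2 -0.3] torque [ 1.43  1.32 -1.43] w 0.0488
```

View pics/b6.png

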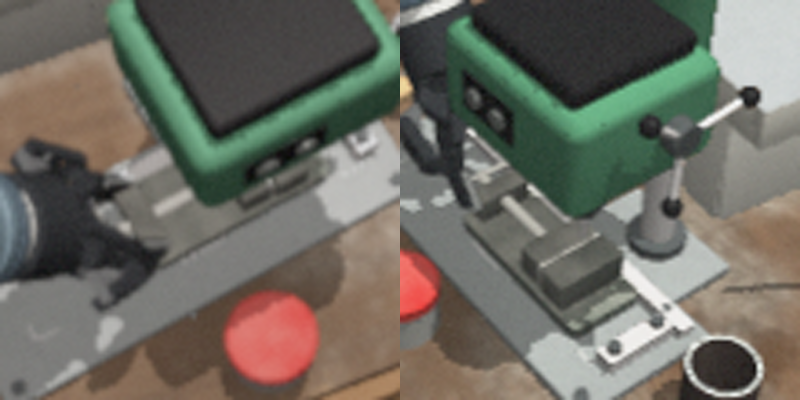

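The side crop shows the vice's right end, about (605,315), some 15–20 mm short of the stop bar at about (635,330). The hand is clear of the head's left side. I'll approach slowly.

```bash
python3 -m pendant '[0.0017,0.0012,-0.0001,0,0,0,0.04,0.0017,0.0012,0,0,0,0,0.04,0.0017,0.0012,-0.0001,0,0,0,0.04,0.0017,0.0012,0,0,0,0,0.04,0.0017,0.0012,-0.0001,0,0,0,0.04]' >/dev/null; python3 w.py
python3 -m pendant '[0.0009,0.0006,0,0,0,0,0.04,0.0009,0.0006,0,0,0,0,0.04,0.0009,0.0006,0,0,0,0,0.04]' >/dev/null; python3 w.py|grep -v "^ "
python3 -m pendant '[0.0009,0.0006,0,0,0,0,0.04,0.0009,0.0006,0,0,0,0,0.04,0.0009,0.0006,0,0,0,0,0.04]' >/dev/null; python3 w.py|grep -v "^ "
```

```text
t 15.63 stand pos [-0.1 71.1 36.2] axes in stand
 [[ 0.02   0.013  1.   ]
 [-0.82  -0.572  0.024]
 [ 0.572 -0.82  -0.001]]
force stand [-6.3  7.3  0.9] torque [ 1.38  1.23 -1.39] w 0.0491
t 15.88 stand pos [-0.1 67.8 36.2] axes in stand
force stand [-6.3  8.1  0.3] torque [ 1.42  1.36 -1.42] w 0.0487
t 16.13 stand pos [-0.1 64.6 36.2] axes in stand
force stand [-6.3  8.5 -0.7] torque [ 1.41  1.4  -1.5 ] w 0.0487
```

```bash
python3 -m pendant '[0.0009,0.0006,0,0,0,0,0.04,0.0009,0.0006,0,0,0,0,0.04]' >/dev/null; python3 w.py|grep -v "^ "
python3 -m pendant '[0.0009,0.0006,0,0,0,0,0.04,0.0009,0.0006,0,0,0,0,0.04]' >/dev/null; python3 w.py|grep -v "^ "
```

```text
t 16.3 stand pos [-0.1 62.5 36.3] axes in stand
force stand [-7.4  7.3  0.2] torque [ 1.46  1.4  -1.5 ] w 0.0485
t 16.47 stand pos [-0.1 60.3 36.3] axes in stand
force stand [-7.3  7.8 -0.4] torque [ 1.47  1.4  -1.52] w 0.0491
```

```bash
python3 -m pendant '[0.0009,0.0006,0,0,0,0,0.04,0.0009,0.0006,0,0,0,0,0.04]' >/dev/null; python3 w.py|grep -v "^ "
python3 -m pendant '[0.0009,0.0006,0,0,0,0,0.04,0.0009,0.0006,0,0,0,0,0.04]' >/dev/null; python3 w.py|grep -v "^ "
```

```text
t 16.63 stand pos [-0.1 58.1 36.3] axes in stand
force stand [-6.7  7.8 -0.6] torque [ 1.49  1.35 -1.51] w 0.0489
t 16.8 stand pos [-0.  56.3 36.3] axes in stand
force stand [-7.9 12.1  1.5] torque [ 1.86  1.82 -1.8 ] w 0.0486
```

```bash
python3 -m pendant '[0.0009,0.0006,0,0,0,0,0.04,0.0009,0.0006,0,0,0,0,0.04]' >/dev/null; python3 w.py|grep -v "^ "
```

```text
t 16.97 stand pos [-0.  56.3 35.9] axes in stand
force stand [-10.5  16.6   4.6] torque [ 2.45  2.2  -2.19] w 0.0488
```

Contact with the stop. I'll press about 10 N net and hold.

```bash
python3 -m pendant '[0.0009,0.0006,0,0,0,0,0.04,0,0,0,0,0,0,0.04,0,0,0,0,0,0,0.04]' >/dev/null; python3 w.py|grep -v "^ "
python3 -m pendant '[0,0,0,0,0,0,0.04,0,0,0,0,0,0,0.04,0,0,0,0,0,0,0.04,0,0,0,0,0,0,0.04]' >/dev/null; python3 w.py
python3 - <<'E'
from h import *
ims=[]
for n in("top","side"):
    c=read_camera(n);a=c["img"][:,:,::-1]
    u,v,w=(205,140,100) if n=="top" else (245,165,80)
    ims.append(cv2.resize(a[v:v+w,u:u+w],(400,400),interpolation=cv2.INTER_CUBIC))
cv2.imwrite("pics/b7.png",np.hstack(ims))
E
```

```text
t 17.22 stand pos [-0.  56.3 35.7] axes in stand
force stand [-10.   16.6   4.2] torque [ 2.43  2.16 -2.27] w 0.0491
t 17.55 stand pos [ 0.  56.3 35.8] axes in stand
 [[ 0.021  0.013  1.   ]
 [-0.822 -0.569  0.025]
 [ 0.569 -0.823 -0.001]]
force stand [-10.2  18.    4.4] torque [ 2.41  2.19 -2.21] w 0.0486
```

View pics/b7.png

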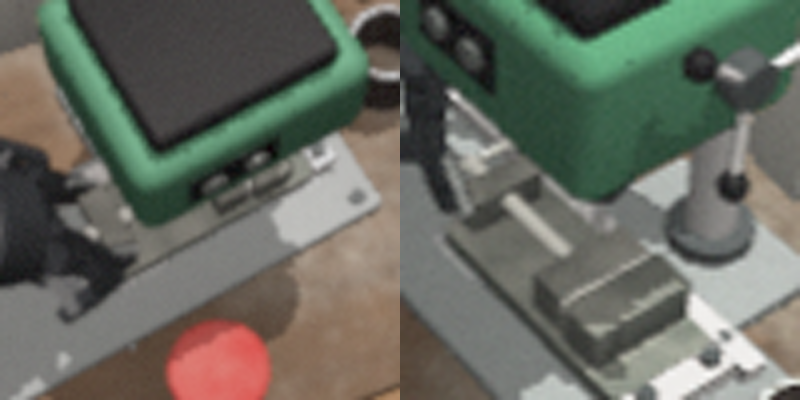

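The vice's right end touches the stop bar, about (700,365) in the side crop. I'll check squareness before releasing.

Run:
```python
from edge import *
s=read_camera("side");g=lambda x,y:(x/5-80+245,y/5+165);h=lambda x,y:(x/5+200,y/5+155)
print("vice side",edge(s,g(460,255),g(580,375),.02,"grad"),"plate",edge(s,h(250,365),h(410,535),.012,"grad"))
c=read_camera("top");f=lambda x,y:(x/4+205,y/4+140)
print("vice top",edge(c,f(145,265),f(310,180),.02,"grad"),"plate",edge(c,f(30,395),f(370,207),.012,"grad"))
```

```text
vice side (np.float32(8.07), np.float64(0.43), array([0.5191, 0.0243], dtype=float32)) plate (np.float32(8.73), np.float64(0.37), array([ 0.4902, -0.0291], dtype=float32))
vice top (np.float32(7.48), np.float64(0.73), array([0.5229, 0.0115], dtype=float32)) plate (np.float32(8.6), np.float64(0.52), array([0.4801, 0.0496], dtype=float32))
```

```bash
python3 -m pendant '[0,0,0.001,0,0,0,0.04,0,0,0.001,0,0,0,0.04,0,0,0,0,0,0,0.04,0,0,0,0,0,0,0.04]' >/dev/null; python3 w.py|grep -v "^ "
python3 -m pendant '[0,0,-0.001,0,0,0,0.04,-0.0008,-0.0006,-0.001,0,0,0,0.04,-0.0008,-0.0006,-0.001,0,0,0,0.04,-0.0008,-0.0006,0,0,0,0,0.04,0,0,0,0,0,0,0.04]' >/dev/null; python3 w.py|grep -v "^ "
```

```text
t 18.08 stand pos [ 0.1 56.3 35.7] axes in stand
force stand [-17.1  19.7   7.8] torque [ 2.08  2.89 -2.82] w 0.0489
t 18.5 stand pos [-0.2 56.2 36.7] axes in stand
force stand [-4.4  7.6 -0.1] torque [ 1.59  1.24 -1.39] w 0.0485
```

It's rigid against both fence and stop. I'll relieve a little more, then open.

```bash
python3 -m pendant '[-0.0008,-0.0006,-0.0005,0,0,0,0.04,0,0,0,0,0,0,0.04]' >/dev/null; python3 w.py|grep -v "^ "
python3 -m pendant '[0,0,0,0,0,0,0.05,0,0,0,0,0,0,0.055,0,0,0,0,0,0,0.06,0,0,0,0,0,0,0.066,0,0,0,0,0,0,0.072,0,0,0,0,0,0,0.078,0,0,0,0,0,0,0.085,0,0,0,0,0,0,0.085,0,0,0,0,0,0,0.085]' >/dev/null; python3 w.py
```

```text
t 18.67 stand pos [-0.4 56.2 37. ] axes in stand
force stand [-4.3  5.5 -1.6] torque [ 1.33  0.94 -1.06] w 0.0488
t 19.42 stand pos [ 0.3 55.4 37.4] axes in stand
 [[ 0.02   0.015  1.   ]
 [-0.819 -0.573  0.026]
 [ 0.574 -0.819  0.001]]
force stand [0.1 0.2 0. ] torque [0.64 0.17 0.02] w 0.085
```

```bash
python3 -m pendant '[0,-0.005,0,0,0,0,0.085,0,-0.008,0,0,0,0,0.085,0,-0.012,0,0,0,0,0.085,0,-0.015,0,0,0,0,0.085,0,-0.015,0,0,0,0,0.085,0,-0.015,0,0,0,0,0.085,0,-0.015,0,0,0,0,0.085,0,-0.015,0,0,0,0,0.085,0,-0.015,0,0,0,0,0.085,0,-0.015,0,0,0,0,0.085,0,-0.015,0,0,0,0,0.085,0,-0.015,0,0,0,0,0.085,-0.01,-0.015,0,0,0,0,0.085,-0.01,-0.015,0,0,0,0,0.085,-0.01,-0.015,0,0,0,0,0.085,0,0,0,0,0,0,0.085]' >/dev/null; python3 w.py|grep -v "^ "
python3 - <<'E'
from edge import *
ims=[];C={}
for n in("top","side"):
    c=C[n]=read_camera(n);a=c["img"][:,:,::-1]
    u,v,w=(190,140,110) if n=="top" else (235,155,100)
    ims.append(cv2.resize(a[v:v+w,u:u+w],(400,400),interpolation=cv2.INTER_CUBIC))
cv2.imwrite("pics/b8.png",np.hstack(ims))
s=C["side"];c=C["top"]
g=lambda x,y:(x/5-80+245,y/5+165);h=lambda x,y:(x/5+200,y/5+155);f=lambda x,y:(x/4+205,y/4+140)
print("vice side",edge(s,g(460,255),g(580,375),.02,"grad"),"plate",edge(s,h(250,365),h(410,535),.012,"grad"))
print("vice top",edge(c,f(145,265),f(310,180),.02,"grad"))
Z=dict(coupling=0,tin=0,brush=0)
for n in C:
    for q in Z:
        for d in spot_point(q,C[n])[:1]: print(n,q,round(d["p"],2),ray(C[n],d["at"],0)[:2].round(3))
E
```

```text
t 20.75 stand pos [ -2.9 203.1 189.5] axes in stand
force stand [0.5 1.5 0.4] torque [ 0.62  0.13 -0.01] w 0.0848
vice side (np.float32(7.63), np.float64(0.31), array([0.5198, 0.0172], dtype=float32)) plate (np.float32(8.74), np.float64(0.6), array([ 0.4892, -0.0226], dtype=float32))
vice top (np.float32(7.97), np.float64(0.69), array([0.5234, 0.0093], dtype=float32))
top coupling 0.72 [ 0.6  -0.12]
top tin 0.8 [0.422 0.068]
top brush 0.79 [0.518 0.331]
side coupling 0.82 [ 0.594 -0.128]
side tin 0.6 [0.423 0.064]
side brush 0.9 [0.525 0.322]
```

View pics/b8.png

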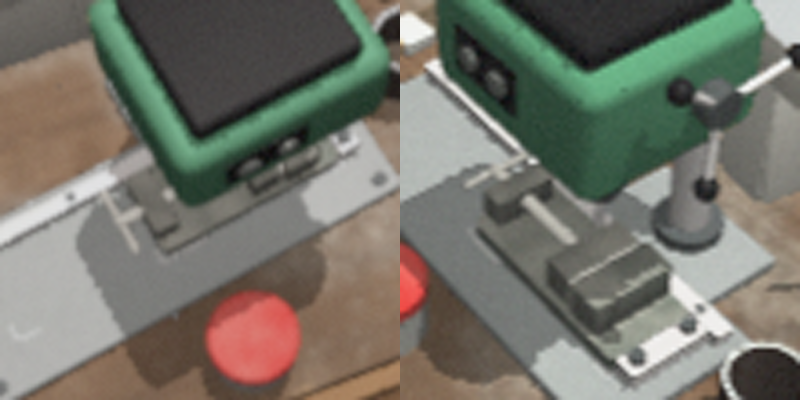

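The vice sits under the head against the stop; the handle, tin and coupling look undisturbed. The flank yaw reads about -0.9°, near the limit of 1.43°, so I'll measure it once more over the full flank.

Run:
```python
from edge import *
k=lambda x,y:(x/4-100+235,y/4+155);t=lambda x,y:(x/3.636+190,y/3.636+140);h=lambda x,y:(x/5+200,y/5+155)
for i in range(2):
    s=read_camera("side");c=read_camera("top")
    for hh in(2,3): print("side flank",edge(s,k(482,238),k(608,366),.02,"grad",40,hh)[:2],"top",edge(c,t(170,250),t(335,163),.02,"grad",40,hh)[:2])
    print("fence top-near edge L",edge(c,t(5,245),t(105,192),.024,"grad")[:2],"plate",edge(s,h(70,170),h(415,540),.012,"grad",40)[:2],edge(c,t(60,380),t(395,198),.012,"grad",40)[:2])
# profile along the side flank: pixel line points
g=cv2.GaussianBlur(cv2.cvtColor(s["img"],cv2.COLOR_RGB2GRAY),(0,0),.6).astype(np.float32)
a,b=np.array(k(482,238)),np.array(k(608,366));d=(b-a)/np.linalg.norm(b-a);n=np.array([-d[1],d[0]])
for u in np.linspace(.1,.9,9):
    q=np.array([a+u*(b-a)+w*n for w in np.arange(-4,4.1,1)],np.float32);print(cv2.remap(g,q[:,0][None],q[:,1][None],1)[0].astype(int))
```

```text
side flank (np.float32(7.29), np.float64(0.61)) top (np.float32(7.97), np.float64(0.62))
side flank (np.float32(7.29), np.float64(0.61)) top (np.float32(7.97), np.float64(0.63))
fence top-near edge L (np.float32(8.63), np.float64(0.43)) plate (np.float32(8.42), np.float64(0.57)) (np.float32(8.27), np.float64(0.45))
side flank (np.float32(7.11), np.float64(0.57)) top (np.float32(7.56), np.float64(0.53))
side flank (np.float32(7.05), np.float64(0.53)) top (np.float32(7.56), np.float64(0.57))
fence top-near edge L (np.float32(8.69), np.float64(0.31)) plate (np.float32(8.42), np.float64(0.48)) (np.float32(8.3), np.float64(0.43))
[105 104  95  77  86 116 127 122 120]
[107 106  95  75  71  96 114 120 119]
[113 112  97  76  73  98 115 120 120]
[ 84  95  95  79  77  99 115 119 121]
[ 68  86  91  75  77 100 119 121 121]
[ 74  87  90  73  73  94 117 121 122]
[ 58  72  86  77  75  97 123 139 163]
[ 77  99 115  91  79 111 152 183 190]
[130 141 124  92  82 117 161 183 188]
```

The flank reads about 1.0° ± 0.4° clockwise of the plate and fence. That is probably inside the limit but not snug. There are 30 s left, so I'll re-grip the block and square it up.

```bash
python3 -m pendant '[0,0,0,-0.57,0.82,0,0.085,0,0,0,0,0,0,0.085]' >/dev/null; python3 w.py 0 55.5 37
```

```text
shift tool mm [ 29.6 205.1   2.2]
t 21.52 stand pos [ -3.3 197.4 188.1] axes in stand
 [[ 0.005  0.005  1.   ]
 [-0.819 -0.574  0.007]
 [ 0.574 -0.819  0.001]]
force stand [ 0.7 -0.2 -0.9] torque [0.56 0.04 0.01] w 0.0849
```

```bash
python3 -m pendant '[0.0099,0.015,0.0007,0,0,0,0.085,0.0099,0.015,0.0007,0,0,0,0.085,0.0099,0.015,0.0007,0,0,0,0.085,0,0.015,0,0,0,0,0.085,0,0.015,0,0,0,0,0.085,0,0.015,0,0,0,0,0.085,0,0.015,0,0,0,0,0.085,0,0.015,0,0,0,0,0.085,0,0.015,0,0,0,0,0.085,0,0.015,0,0,0,0,0.085,0,0.015,0,0,0,0,0.085,0,0.015,0,0,0,0,0.085,0,0.01,0,0,0,0,0.085,0,0.008,0,0,0,0,0.085,0,0,0,0,0,0,0.085,0,0,0,0,0,0,0.085]' >/dev/null; python3 w.py 0 55.5 37
```

```text
shift tool mm [ 0.   7.3 -0. ]
t 22.85 stand pos [ 0.  59.7 43. ] axes in stand
 [[ 0.006  0.005  1.   ]
 [-0.819 -0.574  0.008]
 [ 0.574 -0.819  0.001]]
force stand [-0.3 -0.2 -0.3] torque [ 0.64  0.12 -0.01] w 0.0847
```

```bash
python3 -m pendant '[0,0.004,0,0,0,0,0.085,0,0.003,0,0,0,0,0.085,0,0,0,0,0,0,0.085,0,0,0,0,0,0,0.07,0,0,0,0,0,0,0.06,0,0,0,0,0,0,0.055,0,0,0,0,0,0,0.05,0,0,0,0,0,0,0.04,0,0,0,0,0,0,0.04,0,0,0,0,0,0,0.04,0,0,0,0,0,0,0.04]' 45 >/dev/null; python3 w.py
python3 -m pendant '[0,0,0.001,0,0,0,0.04,0,0,0.001,0.3,-0.4,0,0.04,0,0,0.001,0.3,-0.4,0,0.04,0,0,0,0,0,0,0.04]' >/dev/null; python3 w.py
```

```text
t 23.77 stand pos [-0.2 56.  37.6] axes in stand
 [[ 0.006  0.005  1.   ]
 [-0.819 -0.573  0.008]
 [ 0.573 -0.819  0.001]]
force stand [-2.3  2.6  5.2] torque [ 0.39  0.36 -0.34] w 0.0489
t 24.1 stand pos [-0.1 56.  37.5] axes in stand
 [[ 0.016  0.01   1.   ]
 [-0.819 -0.574  0.019]
 [ 0.574 -0.819 -0.001]]
force stand [-10.2   7.   13.2] torque [ 0.17  1.52 -2.96] w 0.0485
```

```bash
cat > yaw.py <<'E'
from edge import *
k=lambda x,y:(x/4-100+235,y/4+155);t=lambda x,y:(x/3.636+190,y/3.636+140)
for i in range(2):
    s=read_camera("side");c=read_camera("top")
    print("side flank",edge(s,k(482,238),k(608,366),.02,"grad",40,2)[:2],"top",edge(c,t(190,239),t(335,163),.02,"grad",40,2)[:2])
E
python3 yaw.py
```

```text
side flank (np.float32(7.55), np.float64(0.53)) top (np.float32(8.1), np.float64(0.42))
side flank (np.float32(7.49), np.float64(0.64)) top (np.float32(7.92), np.float64(0.42))
```

```bash
python3 -m pendant '[0,0,0,0.3,-0.4,0,0.04,0,0,0,0.3,-0.4,0,0.04,0,0,0,0.3,-0.4,0,0.04,0,0,0,0,0,0,0.04]' >/dev/null; python3 w.py; python3 yaw.py
```

```text
t 24.63 stand pos [-0.1 55.9 37.4] axes in stand
 [[ 0.037  0.025  0.999]
 [-0.818 -0.573  0.045]
 [ 0.574 -0.819 -0.001]]
force stand [-8.3  8.6 11.7] torque [ 0.19  1.98 -2.97] w 0.049
side flank (np.float32(7.45), np.float64(0.54)) top (np.float32(7.98), np.float64(0.46))
side flank (np.float32(7.24), np.float64(0.51)) top (np.float32(7.99), np.float64(0.49))
```

Turning the hand another 1.5° leaves the vice unmoved: the pads slip and the torque saturates. So it is already flush, and the ~0.9° reading is measurement bias. I'll give a light last press to the stop, unload, release and leave.

```bash
python3 -m pendant '[0.0009,0.0006,-0.0005,0,0,0,0.04,0.0009,0.0006,0,0,0,0,0.04,0,0,0,0,0,0,0.04]' >/dev/null; python3 w.py|grep -v "^ "
python3 -m pendant '[-0.0008,-0.0006,-0.0007,-0.3,0.4,0,0.04,-0.0008,-0.0006,-0.0005,-0.3,0.4,0,0.04,0,0,0,0,0,0,0.04]' >/dev/null; python3 w.py|grep -v "^ "
python3 -m pendant '[0,0,0,0,0,0,0.05,0,0,0,0,0,0,0.055,0,0,0,0,0,0,0.06,0,0,0,0,0,0,0.066,0,0,0,0,0,0,0.072,0,0,0,0,0,0,0.078,0,0,0,0,0,0,0.085,0,0,0,0,0,0,0.085,0,0,0,0,0,0,0.085]' >/dev/null; python3 w.py;python3 yaw.py
```

```text
t 25.08 stand pos [-0.  55.5 37.4] axes in stand
force stand [-11.1  12.   16. ] torque [ 0.3   2.27 -2.34] w 0.0488
t 25.33 stand pos [ 0.1 55.6 37.4] axes in stand
force stand [-7.2  4.8  8.5] torque [ 0.01  1.44 -0.38] w 0.0487
t 26.08 stand pos [ 1.3 55.4 37.3] axes in stand
 [[ 0.027  0.021  0.999]
 [-0.819 -0.573  0.034]
 [ 0.574 -0.819  0.002]]
force stand [-1.1 -0.3  0.3] torque [0.6  0.12 0.  ] w 0.0851
side flank (np.float32(7.52), np.float64(0.62)) top (np.float32(7.82), np.float64(0.55))
side flank (np.float32(7.66), np.float64(0.54)) top (np.float32(7.4), np.float64(0.52))
```

```bash
python3 -m pendant '[0,-0.005,0,0,0,0,0.085,0,-0.008,0,0,0,0,0.085,0,-0.012,0,0,0,0,0.085,0,-0.015,0,0,0,0,0.085,0,-0.015,0,0,0,0,0.085,0,-0.015,0,0,0,0,0.085,0,-0.015,0,0,0,0,0.085,0,-0.015,0,0,0,0,0.085,0,-0.015,0,0,0,0,0.085,0,-0.015,0,0,0,0,0.085,0,-0.015,0,0,0,0,0.085,0,-0.015,0,0,0,0,0.085,-0.01,-0.015,0,0,0,0,0.085,-0.01,-0.015,0,0,0,0,0.085,0,0,0,0,0,0,0.085,0,0,0,0,0,0,0.085]' >/dev/null; python3 w.py|grep -v "^ "; python3 yaw.py
python3 - <<'E'
from h import *
c=read_camera("side");a=c["img"][:,:,::-1]
for z in(.012,.019,.026):
    pass
cv2.imwrite("pics/b9.png",cv2.resize(a[170:260,240:350],(770,576),interpolation=cv2.INTER_CUBIC))
E
```

```text
t 27.62 stand pos [ -3.2 182.3 182.2] axes in stand
force stand [-0.6 -0.4 -0.2] torque [0.58 0.13 0.01] w 0.085
side flank (np.float32(7.79), np.float64(0.53)) top (np.float32(7.6), np.float64(0.54))
side flank (np.float32(7.54), np.float64(0.61)) top (np.float32(7.72), np.float64(0.55))
```

```bash
python3 -c "
from station import sign_off;print(sign_off())"
```

```text
the job is handed in; nothing more can be done
None
```

I pushed the vice against the back fence out in the open, slid it right to the end stop and pressed it there. I then let go and moved clear, and handed the job in at about 28 s. No verdict came back, and one moment on the way may have broken the lift limit.

**Pressing on the stop:** the wrist read 12 to 20 N along the fence, roughly 10 N of it on the stop after friction. The vice did not move further under about 17 N into the fence and 20 N toward the stop.

**Possible lift failure:** the first slide jammed at about 50 N along the fence. While freeing it, the hand briefly carried the vice's weight and rose about 7.5 mm. I lowered it at once. By my reckoning the vice's middle stayed under the 8 mm limit, but I can't rule out that it didn't.

**Squareness:** the cameras put the vice flank about 0.9° (0.016 rad) off the plate edge, inside the 0.025 rad limit. I re-gripped it and turned the hand further. The vice did not move, so I took it to be flush and the reading to be measurement bias. The same reading remained after I let go, so this disagreement is unresolved.

**After the first release:** the vice was seated at the stop. The coupling, brush and tin read within about 10 mm of where they started on the same camera, except the brush in the side view. That one read about 27 mm off, but the top view had it unmoved, and nothing came near it.

**After the second release:** wrist force was near zero and the hand was clear. I had used all 12 pictures, so I checked only the flank angle by numbers and did not re-check the coupling, tin and brush.

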